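Try out a folding lid stay

ROBOT

A 6-joint arm with a two-finger parallel gripper is mounted at the origin on a cart in front of the work surface, level with it; the furniture and walls round the work are solid. World frame = base frame: x ahead of the robot, y to its left, z up, the work surface at z = 0. Lengths are in m, angles in rad, forces in N, time in s.
With the tool pointing down it reaches from about 0.35 to 0.85 m from the base axis. Payload 8.1 kg.
Tool frame: the origin (TCP) lies between the finger pads; the fingertips stand tips_ahead ahead of it and the grasp point (between the pads) lies 8 mm behind it (tips_ahead is the distance from the TCP to the fingertips, in m); z points along the fingers, x is the direction in which the jaws open and shut, and the axes are right-handed (so a half turn about z gives the same grasp; the last joint's range is limited). The gripper opens to 93 mm and grips with 3 to 60 N. Pads are 15 mm wide; open, the fingers measure 128 mm over their backs; the gripper's body (75 mm by 188 mm) begins 65 mm behind the grasp point.
Start: joints at [1.133, 0.13, 1.488, -0, 1.523, -0.085], TCP at [0.207, 0.563, 0.23] pointing down, gripper open.
Joint ranges: [-2.96, 2.96], [-0.89, 2.26], [0.02, 2.5], [-1.34, 4.48], [0, 2.73], [-2.66, 2.66]. Speed limits (rad/s): [2.39, 2.39, 2.79, 3.14, 3.14, 3.14].

INTERFACE

Orientations are given as a rotation vector (axis times angle).
In Python, from plant import * gives the robot as it stands.
- The arm moves only by the tool play_rows, never from a script. Its argument "increments" is a list that holds one entry, the list of rows, each a list of 4 numbers: the shift along the tool's x, y, z in cm, then the turn about the tool's z in rad. A call has 1 to 5 rows; each row is the pose to reach, as a shift and turn from the pose measured when the call began, along the tool's axes at that moment; what a row does not reach only later rows make up. A row lasts 1/10 s, in which the tool goes at most 50 mm and 8.59 degrees, less where a joint would pass 70% of its speed; a pose out of reach is approached as far as the arm can. A call with a gripper value outside its range is refused whole. "jaw" is the finger opening in cm, from 0 to 9.3, set as the call begins (left out, the last holds). The fingers move at their own pace and stop on an object; "squeeze" is the grip in N (left out, the last holds). Time passes only in rows, so rows that repeat a pose let the fingers close. It gives the time, the measured TCP pose, the force and the opening at its end, in the units of the state.
- read_state(): the state, without advancing time (a new reading comes with each control period).
- read_camera(name): name is "scene" or "top" or "wrist"; returns (picture, depth): 400x640x3 uint8, blue, green, red; 400x640 float32, m along the optical axis (not along the pixel's ray), 0 where there is no reading.
- camera_params(name): a dict with "K" (3x3 intrinsics, pixels), "k1" (the pictures are not rectified: a ray, as slopes to the right and down, at radius r is drawn at 1 + k1 r^2 times it, then the intrinsics apply), "eye" and "orientation" of the camera in the world. Camera axes: x right, y up, looking along -z (the intrinsics and any distortion apply to the point x, -y, -z); pixel columns grow to the right and rows downward; lengths in m; the calibration is good to about 2 mm. A picture is of the moment at which its call begins: read the wrist's pose just before it. camera_params takes no time and is no camera call; for the wrist camera it gives the pose at the moment of the call.
- close_job(): hands the job in, once; it reports no verdict.
The state is a dict: "t": time; "q": joint angles; "dq": joint speeds; "joint_torque": joint torques, N m; "tool_pos": TCP position; "orientation": TCP orientation; "force": force on the tool from outside, world axes, zero at the start; "wrist_torque": the same for the moment, N m; "opening": finger opening in m.
Only numpy, scipy, OpenCV 4.12 (cv2) and the standard library are available. Lean on these libraries where they do the work, as an engineer would, in place of code of your own. Each camera call takes 0.05 s, during which the arm holds its last target.

TASK

A folding stay has just been fitted to the right side of the small metal box on the bench; prove that it works. Raise the lid by its bar until the knee of the stay snaps past straight and locks, and let go so that the stay alone holds the lid up; then pull the pin of the knee toward the front, so that the lid lifts slightly and the stay folds, and let the lid down gently until it is fully shut. Feel for the end of the stay and do not strain it: its foot is only clamped hand-tight in its slot and must not be pulled along it; leave the other things on the bench where they are.

Things in the scene. Friction and masses are not known exactly. Their poses are not given: they have to be found in the camera images.
- box: grey sheet-metal box fixed to the bench, 140 deep (x) x 220 wide (y) x 110 mm high with its lid shut; origin at the centre of its underside; its own x axis points to its back (hinge side), y to its left, z up. Lid and stay move only in planes parallel to its x and z axes
- lid_hinge (a point): middle of the lid's hinge axis, which lies along the box's y axis at the top of its back (70 mm behind the box's centre, 110 mm above the bench)
- lid_bar (a point): middle of the lid's round bar handle: bar 12 mm thick along the box's y axis, 104 mm clear between its two posts, 180 mm from the hinge axis and 40 mm in front of the lid's front edge, level with the lid (10 mm thick, 0.5 kg more or less). The bar may turn between the fingers as the lid goes up
- lid (a joint): lid angle: 0 shut, grows as the lid is raised; the stay stops it somewhere between 0.85 and 1.07 rad, where the stay is pulled straight; this end must be felt. When let go there it sinks about 0.03 rad and rests locked. Unlocked, the lid falls shut by its weight; it comes down too hard above 3 rad/s, and near the end it moves about twice as fast as the lower link of the stay
- foot_screw (a point): lower pivot of the stay, on the box's right side (its -y side), clamped in a vertical slot; its height varies a little from box to box. It slips along the slot when the stay pulls or pushes on it with about 45 N, which about 17 N of extra pull at the bar produces; 3 mm of slip is too much
- knee_pin (a point): place to take hold of the knee pin: round steel pin 12 mm thick along the box's y axis, sticking out of the knee to the box's right from 10 to 82 mm off the box's side (then a black end knob 20 mm thick); this point is 64 mm off the side. The pin runs on a circle of 58 mm radius about the lower pivot (along the box's x and z): locked, it stands behind and above the pivot; folding, it passes over the top of the circle toward the front
- stay_knee (a joint): knee angle of the stay: about 0 folded (lid shut), 2.30 when straight, 2.68 at its stop when past straight and locked. Two links of 58 mm; a light spring helps the knee past straight, where it lies toward the back of the box
- oil_bottle: small oil bottle 95 mm high left of the box, leave alone; origin at the centre of its underside
- solder_reel: white wire reel 60 mm wide, 50 mm high left of the box, leave alone; origin at the centre of its underside
- stop_block: metal block 36x60x22 mm on the bench right of the box, below the knee pin, leave alone; origin at the centre of its underside
- tweezers: steel tweezers 122 mm long, 8 mm high, lying on the bench farther right of the box, leave alone; origin at the middle of their length, on the underside

How it is judged:
On the way, in this order (a step that is already met when the one before it is completed fails the run):
1. the lid stands up, held by the locked stay alone, with nothing touching lid or stay (value of joint stay_knee above 2.55 rad and value of joint lid above 0.7 rad and contact force between the fingers and box below 0.3 N), for 0.3 s.
2. the knee is folded forward past straight with the lid still well up (value of joint stay_knee below 2.1 rad and value of joint lid above 0.5 rad), for 0.05 s.
At the end, for the whole second after the job is handed in: the lid is fully shut (within 0.03 rad) and at rest, after the stay has locked and been folded (value of joint lid below 0.03 rad and velocity of joint lid between -0.05 and 0.05 rad/s); the robot touches nothing.
It fails at once if the stay's foot has been pulled more than 3 mm along its slot (distance of foot_screw from where it was at the start of the episode above 0.003 m).
It fails at once if the lid falls or is slammed (comes down faster than 3 rad/s while below 0.75 rad) (velocity of joint lid below -3 rad/s and value of joint lid below 0.75 rad).
It fails at once if the oil bottle, reel, block or tweezers are shifted by more than 20 mm (distance of any of oil_bottle, solder_reel, stop_block, tweezers from where it was at the start of the episode above 0.02 m).
It also fails if it takes over 58 s, if anything falls off the work surface, if the arm or the gripper's body presses on something with over 40 N, if the wrist force passes 120 N, or if a joint passes its speed limit or range.

## Working session

There is one attempt and no reset: what is moved stays moved. The work goes in short steps, Python scripts to look and compute and a tool call to move; the robot and the scene stay as the last step left them, time stands still between calls to the robot, and variables do not carry over. Pictures are saved under pics/ and viewed, and the job is handed in when it is done.

Besides the shell and the picture viewer there is one more tool, called after "Request:" as name([rows], argument=value, ...), one row to a line, values as JSON. play_rows: Moves the arm, as the interface text tells. Its arguments: {"type":"object","properties":{"increments":{"type":"array"},"jaw":{"type":"number"},"squeeze":{"type":"number"}},"required":["increments"]}

```bash
ls; mkdir -p pics; python3 - <<'E'
from plant import *
import cv2
s=read_state(); print(s)
for n in ("scene","top"):
    p,d=read_camera(n); cv2.imwrite(f"pics/{n}0.png",p)
    import numpy as np; np.save(f"pics/{n}0d.npy",d)
    print(n,camera_params(n))
print(camera_params("wrist"))
E
```

```text
pics
{'t': 0.0, 'q': array([ 1.13259616e+00,  1.31135441e-01,  1.48925003e+00,  3.94853459e-05,
        1.52297634e+00, -8.53872548e-02]), 'dq': array([ 2.70266846e-03,  9.62499442e-04, -4.42494531e-04, -8.85749725e-04,
        1.34379445e-03,  6.76644463e-05]), 'joint_torque': array([ 4.35878583e-04, -5.59842288e+01, -4.91774547e+01,  7.67204957e-02,
        3.50455160e-02, -1.48109498e-04]), 'tool_pos': array([0.20705716, 0.56257921, 0.22861884]), 'orientation': array([ 2.57611692e+00,  1.79662944e+00, -2.43697981e-03]), 'force': array([ 0.08925817, -0.42603664, -0.04302408]), 'wrist_torque': array([ 0.05551003, -0.01122085, -0.01720212]), 'opening': 0.09321502542089935}
scene {'K': array([[378.43181291,   0.        , 323.3293646 ],
       [  0.        , 378.43181291, 196.31304019],
       [  0.        ,   0.        ,   1.        ]]), 'k1': -0.02987755196765463, 'eye': array([-0.20305057, -0.45124259,  0.58131856]), 'orientation': array([ 0.98488982, -0.49411537, -0.89047902])}
top {'K': array([[378.62594898,   0.        , 316.93015853],
       [  0.        , 378.62594898, 198.26719681],
       [  0.        ,   0.        ,   1.        ]]), 'k1': 0.016734695955132606, 'eye': array([0.43714412, 0.01835364, 0.93467806]), 'orientation': array([ 0.07492027, -0.06467106, -1.59579344])}
{'K': array([[291.35722121,   0.        , 319.74801028],
       [  0.        , 291.35722121, 200.23316767],
       [  0.        ,   0.        ,   1.        ]]), 'k1': 0.005430519808238106, 'eye': array([0.13183256, 0.5900422 , 0.38480442]), 'orientation': array([-0.25353639, -0.17288112,  1.20998441])}
```

View pics/scene0.png

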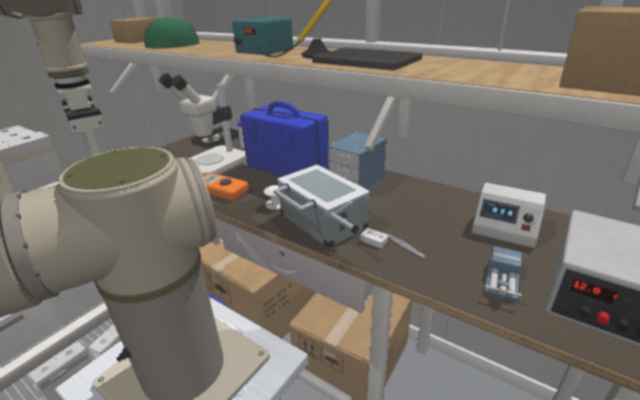

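View pics/top0.png

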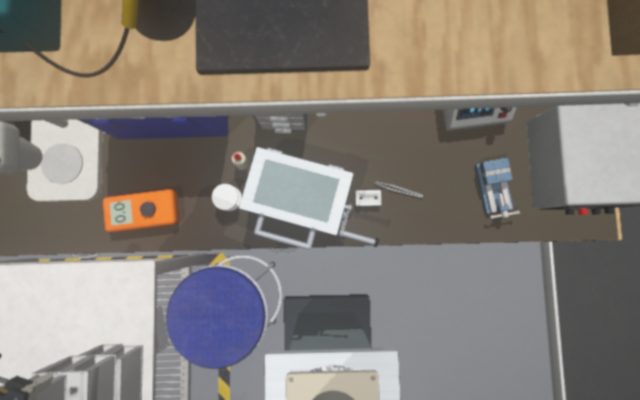

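```bash
cat > h.py <<'E'
import numpy as np, cv2
from scipy.spatial.transform import Rotation as R
def ray(P,u,v):
    K=P["K"]; d=np.array([(u-K[0,2])/K[0,0],(v-K[1,2])/K[1,1]],float)
    r=d.copy()
    for _ in range(20): r=d/(1+P["k1"]*(r@r))
    return R.from_rotvec(P["orientation"]).apply([r[0],-r[1],-1.0])
def onz(P,u,v,z):
    w=ray(P,u,v); e=np.array(P["eye"]); return e+w*(z-e[2])/w[2]
def bydepth(P,u,v,d): return np.array(P["eye"])+ray(P,u,v)*d
def proj(P,X):
    c=R.from_rotvec(P["orientation"]).inv().apply(np.asarray(X)-P["eye"])
    s=np.array([c[0],-c[1]])/-c[2]; s=s*(1+P["k1"]*(s@s))
    return P["K"][0,0]*s[0]+P["K"][0,2],P["K"][1,1]*s[1]+P["K"][1,2]
E
python3 - <<'E'
import cv2
a=cv2.imread("pics/top0.png")[135:265,200:440]; cv2.imwrite("pics/top0c.png",cv2.resize(a,None,fx=3.3,fy=3.3,interpolation=cv2.INTER_CUBIC))
a=cv2.imread("pics/scene0.png")[150:270,250:440]; cv2.imwrite("pics/scene0c.png",cv2.resize(a,None,fx=4,fy=4,interpolation=cv2.INTER_CUBIC))
E
```

```text
(no output)
```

View pics/top0c.png

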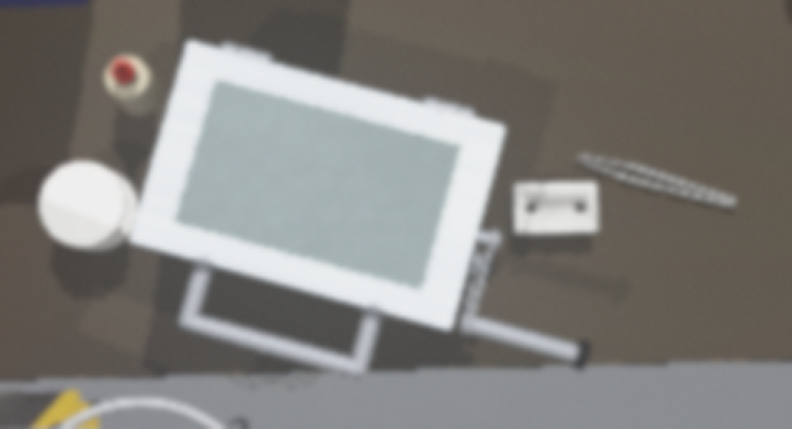

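View pics/scene0c.png

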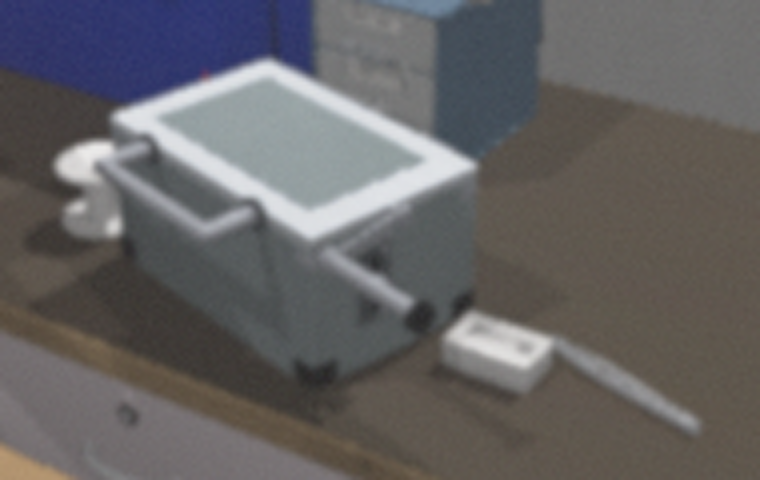

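```bash
python3 - <<'E'
from h import *; from plant import *
P=camera_params("top"); d=np.load("pics/top0d.npy"); S=camera_params("scene"); ds=np.load("pics/scene0d.npy")
f=lambda u,v:(u/3.3+200-.35,v/3.3+135-.35)
pts=dict(BL=(188,42),BR=(505,126),FR=(450,328),FL=(132,240))
C={}
for k,p in pts.items(): C[k]=onz(P,*f(*p),0.11); print(k,C[k].round(4))
print([np.linalg.norm(C[a]-C[b]).round(4) for a,b in (("BL","BR"),("FL","FR"),("BL","FL"),("BR","FR"))])
c=sum(C.values())/4; print("c",c)
for a,b in (("BL","BR"),("FL","FR"),): v=C[a]-C[b]; print(np.arctan2(-v[0],v[1]))
for a,b in (("BL","FL"),("BR","FR")): v=C[a]-C[b]; print(np.arctan2(v[1],v[0]))
for n,p in dict(bar=(272,345),barL=(182,320),barR=(362,370),pin0=(470,322),pin=(530,338),knob=(582,352),lid=(320,180),block=(556,215)).items():
    u,v=f(*p); dd=np.median(d[int(v)-1:int(v)+2,int(u)-1:int(u)+2]); print(n,onz(P,u,v,.105).round(4),d[int(round(v)),int(round(u))],bydepth(P,u,v,d[int(round(v)),int(round(u))]).round(4))
# shelf
for u,v in ((280,100),(280,112),(420,100),(180,100),(60,100),(280,90),(330,60)): print(u,v,bydepth(P,u,v,d[v,u]).round(3))
g=lambda u,v:(u/4+250-.37,v/4+150-.37)
for n,p in dict(lidFR=(312,240),barmid=(160,200),knob=(418,318),pin0=(325,252),pinm=(370,285),foot=(375,258),foot2=(370,310)).items():
    u,v=g(*p); dd=ds[int(round(v)),int(round(u))]; print(n,dd,bydepth(S,u,v,dd).round(4))
E
```

```text
BL [0.627  0.1533 0.11  ]
BR [ 0.5644 -0.0572  0.11  ]
FR [ 0.4315 -0.0166  0.11  ]
FL [0.4949 0.192  0.11  ]
[np.float64(0.2197), np.float64(0.218), np.float64(0.1377), np.float64(0.139)]
c [0.52948558 0.06789291 0.11      ]
-0.28897647415426203
-0.29515916937901865
-0.28465050695754834
-0.2967916577332659
bar [0.4233 0.1011 0.105 ] 0.81325185 [0.4236 0.0998 0.1174]
barL [0.4414 0.1604 0.105 ] 0.8176598 [0.4413 0.1587 0.1149]
barR [0.4054 0.042  0.105 ] 0.81278116 [0.4059 0.0417 0.116 ]
pin0 [ 0.4351 -0.0301  0.105 ] 0.8237819 [ 0.4351 -0.03    0.1072]
pin [ 0.4236 -0.0693  0.105 ] 0.8235418 [ 0.4236 -0.0692  0.1062]
knob [ 0.4135 -0.1032  0.105 ] 0.8207542 [ 0.4136 -0.1028  0.1079]
lid [0.5321 0.0671 0.105 ] 0.8241282 [0.5309 0.0664 0.1159]
block [ 0.5045 -0.0895  0.105 ] 0.9158284 [ 0.5113 -0.1004  0.0212]
280 100 [0.631 0.072 0.395]
280 112 [0.624 0.075 0.36 ]
420 100 [ 0.626 -0.134  0.391]
180 100 [0.634 0.218 0.396]
60 100 [0.639 0.393 0.394]
280 90 [0.646 0.071 0.396]
330 60 [ 0.68  -0.003  0.415]
lidFR 0.9018614 [ 0.4339 -0.0157  0.1133]
barmid 0.9416696 [0.4192 0.0881 0.1168]
knob 0.84271985 [ 0.4073 -0.1042  0.1046]
pin0 0.8983509 [ 0.4328 -0.0256  0.1088]
pinm 0.87008184 [ 0.4195 -0.0652  0.1064]
foot 0.94083667 [ 0.4788 -0.0321  0.0824]
foot2 0.9595488 [ 0.4769 -0.0296  0.0437]
```

```bash
cat >> h.py <<'E'
ex=np.array([np.cos(.29),-np.sin(.29),0]); ey=np.array([np.sin(.29),np.cos(.29),0])
def to(s,target,yaw=None):
    Rm=R.from_rotvec(s["orientation"]); v=Rm.inv().apply(np.array(target)-s["tool_pos"])*100
    x=Rm.apply([1,0,0]); y0=np.arctan2(x[1],x[0]); z=Rm.apply([0,0,1])
    print("t",s["t"],"pos",s["tool_pos"].round(4),"yaw",y0.round(4),"tilt",z[:2].round(4),"F",s["force"].round(2),"open",s["opening"].round(4))
    print("shift cm",v.round(2),"turn",None if yaw is None else round(y0-yaw,3))
E
python3 - <<'E'
import plant; from plant import *; from h import *
print([n for n in dir(plant) if n[0]!='_'], globals().get("tips_ahead"))
s=read_state(); to(s,[.4236,.0998,.2],-.29)
E
```

```text
['IKError', 'camera_params', 'close_job', 'read_camera', 'read_state', 'tips_ahead'] 0.011Traceback (most recent call last):
  File "<stdin>", line 3, in <module>
  File "h.py", line 19, in to
    print("t",s["t"],"pos",s["tool_pos"].round(4),"yaw",y0.round(4),"tilt",z[:2].round(4),"F",s["force"].round(2),"open",s["opening"].round(4))
                                                                                                                         ^^^^^^^^^^^^^^^^^^
AttributeError: 'float' object has no attribute 'round'
```

```bash
sed -i 's/s\["opening"\].round(4)/round(s["opening"],4)/' h.py
python3 - <<'E'
from plant import *; from h import *
s=read_state(); to(s,[.4236,.0998,.2],-.29)
E
```

```text
t 0.1 pos [0.2071 0.5626 0.2287] yaw 1.218 tilt [-0.0007 -0.0015] F [ 0.24 -0.7   0.19] open 0.093
shift cm [-35.94  36.31   2.92] turn 1.508
```

Request:
play_rows([
  [[-3,3,0.2,0.12],[-6,6,0.4,0.25],[-9,9,0.6,0.38],[-12,12,0.9,0.51],[-15,15,1.2,0.64]],
], jaw=3.0)

```text
t: 0.6
tool_pos: [0.2961, 0.3683, 0.2163]
orientation: [3.012, 0.887, -0.003]
force: [0.7, -0.7, 0.5]
opening: 0.0573
```

```bash
cat > g.py <<'E'
import sys
from plant import *; from h import *
to(read_state(),[float(a) for a in sys.argv[1:4]],-.29 if len(sys.argv)<5 else float(sys.argv[4]))
E
python3 g.py .4236 .0998 .2
```

```text
t 0.6 pos [0.2961 0.3683 0.2163] yaw 0.5731 tilt [-0.0011 -0.002 ] F [ 0.72 -0.68  0.53] open 0.0573
shift cm [-3.85 29.47  1.67] turn 0.863
```

Request:
play_rows([
  [[-0.5,4,0.2,0.12],[-1,8,0.4,0.25],[-1.5,12,0.6,0.38],[-2,16,0.8,0.5],[-2.5,20,1.0,0.62]],
])

```text
t: 1.1
tool_pos: [0.3838, 0.1851, 0.2063]
orientation: [3.139, -0.081, -0.002]
force: [0.4, 0.0, -0.2]
opening: 0.0303
```

```bash
python3 g.py .4236 .0998 .2
```

```text
t 1.1 pos [0.3838 0.1851 0.2063] yaw -0.0518 tilt [-0.0011 -0.002 ] F [ 0.41  0.01 -0.22] open 0.0303
shift cm [4.42 8.31 0.65] turn 0.238
```

Request:
play_rows([
  [[1.8,3,0.2,0.12],[3.2,6,0.4,0.238],[4.42,8.31,0.65,0.238],[4.42,8.31,0.65,0.238],[4.42,8.31,0.65,0.238]],
])

```text
t: 1.6
tool_pos: [0.4233, 0.0996, 0.1996]
orientation: [3.106, -0.455, -0.003]
force: [0.7, 0.1, 1.3]
opening: 0.03
```

```bash
python3 - <<'E'
from plant import *; from h import *
to(read_state(),[.4236,.0998,.118],-.29)
P=camera_params("wrist");p,d=read_camera("wrist");cv2.imwrite("pics/w1.png",p);np.save("pics/w1d.npy",d)
np.save("pics/w1P.npy",P,allow_pickle=True)
for X in ([.4236,.0998,.11],[.4236,.0998,.2]): print(proj(P,X))
E
```

```text
t 1.6 pos [0.4233 0.0996 0.1996] yaw -0.2911 tilt [-0.0022 -0.0017] F [0.68 0.13 1.26] open 0.03
shift cm [ 0.04 -0.04  8.16] turn -0.001
(np.float64(321.07846824597374), np.float64(205.7702770617596))
(np.float64(321.45240450001614), np.float64(252.5914054819795))
```

View pics/w1.png

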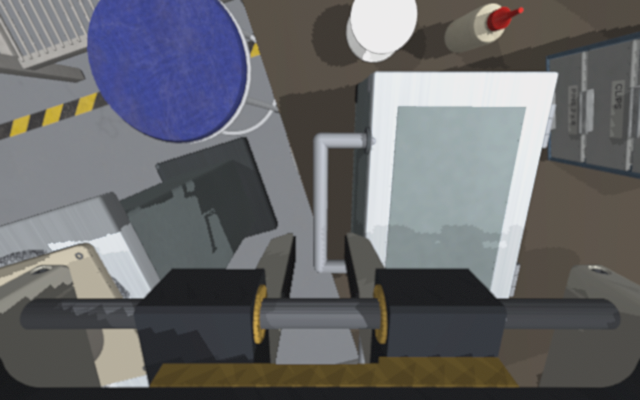

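Request:
play_rows([
  [[0.04,0,3,0],[0.04,0,6,0],[0.04,0,8,0],[0.04,0,9.4,0],[0.04,0,9.4,0]],
])

```text
t: 2.15
tool_pos: [0.4217, 0.1006, 0.1038]
orientation: [3.106, -0.451, -0.008]
force: [0.5, 0.5, 0.0]
opening: 0.03
```

```bash
python3 g.py .4236 .0998 .105
```

```text
t 2.15 pos [0.4217 0.1006 0.1038] yaw -0.2884 tilt [-0.0055 -0.0019] F [0.51 0.52 0.04] open 0.03
shift cm [ 0.21  0.02 -0.12] turn 0.002
```

Request:
play_rows([
  [[0.1,0,0,0],[0.1,0,0,0],[0.1,0,0,0],[0.1,0,0,0],[0.1,0,0,0]],
], jaw=0.8, squeeze=12)

```text
t: 2.65
tool_pos: [0.4236, 0.1005, 0.105]
orientation: [3.107, -0.451, -0.005]
force: [-0.8, 1.6, 6.2]
opening: 0.0113
```

```bash
python3 g.py .4236 .0998 .105
```

```text
t 2.65 pos [0.4236 0.1005 0.105 ] yaw -0.2885 tilt [-0.0034 -0.0013] F [-0.81  1.57  6.19] open 0.0113
shift cm [ 0.03  0.07 -0.  ] turn 0.001
```

```bash
cat > arc.py <<'E'
import sys
from plant import *; from h import *
P0=np.array([.4236,.1005,.105]); s=read_state(); Rm=R.from_rotvec(s["orientation"])
p=s["tool_pos"]-P0
print("t",s["t"],"th~",np.arcsin(np.clip(p[2]/.18,-1,1)).round(4),"pos",s["tool_pos"].round(4),"boxx",(p@ex).round(4),"boxy",(p@ey).round(4),"open",round(s["opening"],4),"tilt",Rm.apply([0,0,1])[:2].round(4))
F=s["force"]; print("F box x,y,z",(F@ex).round(2),(F@ey).round(2),F[2].round(2),"M",s["wrist_torque"].round(2))
for th in map(float,sys.argv[1:]):
    X=P0+ex*.18*(1-np.cos(th))+np.array([0,0,.18*np.sin(th)])
    print(th,(Rm.inv().apply(X-s["tool_pos"])*100).round(2), "tang F",(F@ex*np.sin(th)+F[2]*np.cos(th)).round(2))
E
python3 arc.py .03 .06 .1 .14 .18
```

```text
t 2.65 th~ -0.0002 pos [0.4236 0.1005 0.105 ] boxx -0.0001 boxy 0.0 open 0.0113 tilt [-0.0034 -0.0013]
F box x,y,z -1.22 1.27 6.19 M [ 0.2   0.2  -0.02]
0.03 [ 0.01  0.   -0.54] tang F 6.15
0.06 [ 0.03  0.01 -1.08] tang F 6.11
0.1 [ 0.09  0.01 -1.8 ] tang F 6.04
0.14 [ 0.17  0.01 -2.52] tang F 5.96
0.18 [ 0.29  0.01 -3.23] tang F 5.87
```

Request:
play_rows([
  [[0.01,0,-0.54,0],[0.03,0,-1.08,0],[0.09,0,-1.8,0],[0.17,0,-2.52,0],[0.29,0,-3.23,0]],
])

```text
t: 3.15
tool_pos: [0.4262, 0.0996, 0.1377]
orientation: [3.107, -0.451, -0.006]
force: [-0.2, 0.8, -3.1]
opening: 0.0115
```

```bash
python3 arc.py .23 .28 .33 .38 .43
```

```text
t 3.15 th~ 0.1828 pos [0.4262 0.0996 0.1377] boxx 0.0027 boxy -0.0001 open 0.0115 tilt [-0.0041 -0.0015]
F box x,y,z -0.4 0.73 -3.13 M [-0.03 -0.01 -0.01]
0.23 [ 0.2  -0.   -0.83] tang F -3.14
0.28 [ 0.42 -0.   -1.7 ] tang F -3.12
0.33 [ 0.69  0.   -2.56] tang F -3.09
0.38 [ 1.    0.   -3.41] tang F -3.06
0.43 [ 1.35  0.01 -4.24] tang F -3.02
```

Request:
play_rows([
  [[0.2,0,-0.83,0],[0.42,0,-1.7,0],[0.69,0,-2.56,0],[1.0,0,-3.41,0],[1.35,0,-4.24,0]],
])

```text
t: 3.65
tool_pos: [0.4385, 0.0959, 0.1805]
orientation: [3.107, -0.451, -0.01]
force: [-6.9, 1.7, 0.3]
opening: 0.0111
```

```bash
python3 arc.py .48 .53 .58 .63 .67
```

```text
t 3.65 th~ 0.433 pos [0.4385 0.0959 0.1805] boxx 0.0156 boxy -0.0001 open 0.0111 tilt [-0.0067 -0.0013]
F box x,y,z -7.15 -0.32 0.28 M [ 0.17  1.26 -0.07]
0.48 [ 0.47 -0.01 -0.76] tang F -3.06
0.53 [ 0.9  -0.   -1.55] tang F -3.38
0.58 [ 1.37 -0.   -2.32] tang F -3.69
0.63 [ 1.88  0.   -3.06] tang F -3.99
0.67 [ 2.31  0.   -3.64] tang F -4.22
```

Request:
play_rows([
  [[0.32,0,-0.7,0],[0.75,0,-1.5,0],[1.22,0,-2.25,0],[1.73,0,-3.0,0],[2.15,0,-3.6,0]],
])

```text
t: 4.15
tool_pos: [0.4587, 0.0899, 0.2174]
orientation: [3.106, -0.451, -0.014]
force: [-9.8, 0.6, 3.5]
opening: 0.0113
```

```bash
python3 arc.py .69 .71 .73 .75 .77
```

```text
t 4.15 th~ 0.6744 pos [0.4587 0.0899 0.2174] boxx 0.0366 boxy -0.0002 open 0.0113 tilt [-0.0091 -0.0013]
F box x,y,z -9.55 -2.2 3.54 M [ 0.08  1.94 -0.01]
0.69 [ 0.45 -0.02 -0.22] tang F -3.35
0.71 [ 0.68 -0.01 -0.5 ] tang F -3.54
0.73 [ 0.92 -0.01 -0.77] tang F -3.73
0.75 [ 1.16 -0.01 -1.04] tang F -3.92
0.77 [ 1.4  -0.01 -1.3 ] tang F -4.1
```

Request:
play_rows([
  [[0.1,0,-0.22,0],[0.3,0,-0.5,0],[0.5,0,-0.77,0],[0.75,0,-1.04,0],[1.0,0,-1.3,0]],
])

```text
t: 4.65
tool_pos: [0.4684, 0.0869, 0.2303]
orientation: [3.106, -0.451, -0.015]
force: [0.2, -1.2, -3.4]
opening: 0.0114
```

```bash
python3 arc.py .79 .80 .81 .82 .83
```

```text
t 4.65 th~ 0.7703 pos [0.4684 0.0869 0.2303] boxx 0.0468 boxy -0.0003 open 0.0114 tilt [-0.0097 -0.0015]
F box x,y,z 0.51 -1.11 -3.45 M [-0.26  0.11 -0.03]
0.79 [ 0.65 -0.02 -0.26] tang F -2.06
0.8 [ 0.77 -0.02 -0.39] tang F -2.03
0.81 [ 0.9  -0.02 -0.51] tang F -2.01
0.82 [ 1.03 -0.02 -0.64] tang F -1.98
0.83 [ 1.16 -0.02 -0.76] tang F -1.95
```

```bash
sed -i 's/P0=np.array(\[.4236,.1005,.105\])/P0=np.array([.4236,.1005,.1085])/' arc.py; python3 arc.py .76 .78 .8 .815 .83
```

```text
t 4.65 th~ 0.7435 pos [0.4684 0.0869 0.2303] boxx 0.0468 boxy -0.0003 open 0.0114 tilt [-0.0097 -0.0015]
F box x,y,z 0.51 -1.11 -3.45 M [-0.26  0.11 -0.03]
0.76 [ 0.27 -0.03 -0.22] tang F -2.15
0.78 [ 0.52 -0.02 -0.48] tang F -2.09
0.8 [ 0.77 -0.02 -0.74] tang F -2.03
0.815 [ 0.96 -0.02 -0.92] tang F -1.99
0.83 [ 1.16 -0.02 -1.11] tang F -1.95
```

Request:
play_rows([
  [[0.22,0,-0.22,0],[0.47,0,-0.48,0],[0.72,0,-0.74,0],[0.91,0,-0.92,0],[1.11,0,-1.11,0]],
])

```text
t: 5.15
tool_pos: [0.479, 0.0837, 0.2418]
orientation: [3.106, -0.451, -0.016]
force: [-6.5, -1.7, 4.0]
opening: 0.0116
```

```bash
python3 arc.py .835 .84 .845 .85 .855
```

```text
t 5.15 th~ 0.8342 pos [0.479  0.0837 0.2418] boxx 0.0579 boxy -0.0003 open 0.0116 tilt [-0.0103 -0.0015]
F box x,y,z -5.77 -3.53 4.05 M [-0.25  1.21 -0.01]
0.835 [ 0.13 -0.03 -0.01] tang F -1.56
0.84 [ 0.2  -0.03 -0.07] tang F -1.59
0.845 [ 0.27 -0.03 -0.13] tang F -1.63
0.85 [ 0.33 -0.03 -0.19] tang F -1.66
0.855 [ 0.4  -0.03 -0.25] tang F -1.69
```

Request:
play_rows([
  [[0.0,0,-0.13,0],[0.08,0,-0.2,0],[0.08,0,-0.2,0]],
])

```text
t: 5.45
tool_pos: [0.4804, 0.0832, 0.2435]
orientation: [3.106, -0.451, -0.014]
force: [4.8, -1.2, -7.6]
opening: 0.0114
```

```bash
python3 arc.py .85 .86
```

```text
t 5.45 th~ 0.8478 pos [0.4804 0.0832 0.2435] boxx 0.0593 boxy -0.0003 open 0.0114 tilt [-0.0092 -0.0018]
F box x,y,z 4.92 0.2 -7.59 M [-0.39 -0.7  -0.04]
0.85 [ 0.19 -0.03 -0.03] tang F -1.31
0.86 [ 0.32 -0.03 -0.15] tang F -1.22
```

```bash
python3 - <<'E'
from plant import *; from h import *
p,d=read_camera("scene"); a=p[130:270,250:440]; cv2.imwrite("pics/s2.png",cv2.resize(a,None,fx=4,fy=4,interpolation=cv2.INTER_CUBIC)); np.save("pics/s2d.npy",d)
E
python3 arc.py
```

```text
t 5.5 th~ 0.8472 pos [0.4803 0.0832 0.2434] boxx 0.0593 boxy -0.0003 open 0.0113 tilt [-0.0094 -0.0018]
F box x,y,z 6.56 -0.5 -7.68 M [-0.4  -0.74  0.01]
```

View pics/s2.png

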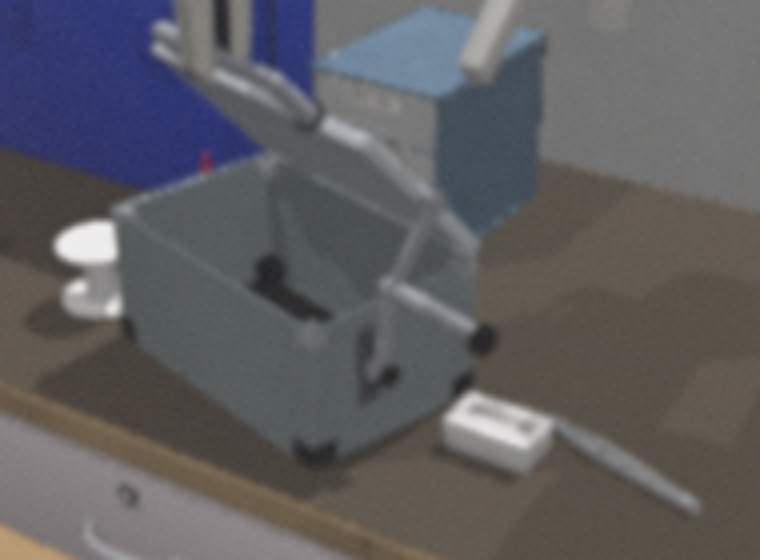

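```bash
python3 - <<'E'
from plant import *; from h import *
S=camera_params("scene"); H=np.array([.597,.047,.11])
def pl(u,v,off):
    u,v=u/4+250-.37,v/4+130-.37
    w=ray(S,u,v); e=np.array(S["eye"]); t=((-.110-off)-((e-H)@ey))/(w@ey); X=e+t*w-H
    return (X@ex*1000).round(1),(X[2]*1000).round(1)
F=pl(374,368,.006);K=pl(390,285,.006);U=pl(436,205,.006); print(F,K,U)
# pin: knob centre at side+~87
print("knob",pl(483,339,.090),"slot",pl(362,325,0),pl(364,398,0))
F,K,U=map(np.array,(F,K,U)); print(np.linalg.norm(K-F),np.linalg.norm(U-K),np.linalg.norm(U-F))
E
```

```text
(np.float64(-97.2), np.float64(-43.9)) (np.float64(-84.2), np.float64(10.7)) (np.float64(-46.7), np.float64(52.5))
knob (np.float64(-89.2), np.float64(13.4)) slot (np.float64(-101.7), np.float64(-13.5)) (np.float64(-100.2), np.float64(-68.0))
56.12628617679954 56.15594358569714 108.82651331362226
```

Request:
play_rows([
  [[0.15,0,-0.05,0],[0.28,0,-0.14,0],[0.28,0,-0.14,0]],
])

```text
t: 5.8
tool_pos: [0.4827, 0.0826, 0.2455]
orientation: [3.106, -0.451, -0.015]
force: [-5.1, -1.3, 4.1]
opening: 0.0114
```

```bash
python3 arc.py .85 .86
```

```text
t 5.8 th~ 0.8654 pos [0.4827 0.0826 0.2455] boxx 0.0618 boxy -0.0003 open 0.0114 tilt [-0.0098 -0.0016]
F box x,y,z -4.52 -2.7 4.06 M [-0.27  1.09 -0.06]
0.85 [-0.06 -0.03  0.18] tang F -0.72
0.86 [ 0.08 -0.03  0.06] tang F -0.78
```

Request:
play_rows([
  [[0.06,0,-0.08,0],[0.12,0,-0.17,0],[0.12,0,-0.17,0]],
])

```text
t: 6.1
tool_pos: [0.4843, 0.0821, 0.2472]
orientation: [3.106, -0.451, -0.014]
force: [2.8, -2.2, -4.7]
opening: 0.0115
```

```bash
python3 arc.py .87
```

```text
t 6.1 th~ 0.8797 pos [0.4843 0.0821 0.2472] boxx 0.0635 boxy -0.0003 open 0.0115 tilt [-0.0091 -0.0018]
F box x,y,z 3.27 -1.35 -4.69 M [-0.49 -0.25  0.  ]
0.87 [ 0.05 -0.03  0.11] tang F -0.52
```

Request:
play_rows([
  [[0.08,0,-0.06,0],[0.16,0,-0.12,0],[0.16,0,-0.12,0]],
])

```text
t: 6.4
tool_pos: [0.486, 0.0815, 0.2487]
orientation: [3.106, -0.451, -0.013]
force: [-1.1, -1.4, -0.5]
opening: 0.0116
```

```bash
python3 arc.py .89
```

```text
t 6.4 th~ 0.8925 pos [0.486  0.0815 0.2487] boxx 0.0652 boxy -0.0003 open 0.0116 tilt [-0.0089 -0.0018]
F box x,y,z -0.7 -1.66 -0.54 M [-0.41  0.26  0.02]
0.89 [ 0.15 -0.03  0.03] tang F -0.89
```

Request:
play_rows([
  [[0.08,0,-0.06,0],[0.16,0,-0.125,0],[0.16,0,-0.125,0]],
])

```text
t: 6.7
tool_pos: [0.4872, 0.0812, 0.2498]
orientation: [3.106, -0.451, -0.015]
force: [-3.1, -1.0, -1.8]
opening: 0.0113
```

```bash
python3 arc.py .90
```

```text
t 6.7 th~ 0.9028 pos [0.4872 0.0812 0.2498] boxx 0.0665 boxy -0.0003 open 0.0113 tilt [-0.0098 -0.0016]
F box x,y,z -2.65 -1.89 -1.82 M [-0.2   0.63  0.01]
0.9 [ 0.16 -0.03  0.03] tang F -3.2
```

Request:
play_rows([
  [[0.04,0,-0.03,0],[0.08,0,-0.065,0],[0.08,0,-0.065,0]],
])

```text
t: 7.0
tool_pos: [0.4876, 0.0811, 0.2501]
orientation: [3.106, -0.451, -0.017]
force: [-4.1, -0.3, -3.1]
opening: 0.0114
```

```bash
python3 arc.py .90;  python3 - <<'E'
from plant import *; from h import *
p,d=read_camera("scene"); a=p[130:270,250:440]; cv2.imwrite("pics/s3.png",cv2.resize(a,None,fx=4,fy=4,interpolation=cv2.INTER_CUBIC))
E
```

```text
t 7.0 th~ 0.9056 pos [0.4876 0.0811 0.2501] boxx 0.0669 boxy -0.0003 open 0.0114 tilt [-0.011  -0.0015]
F box x,y,z -3.81 -1.47 -3.1 M [-0.16  0.78 -0.03]
0.9 [ 0.12 -0.03  0.06] tang F -4.91
```

View pics/s3.png

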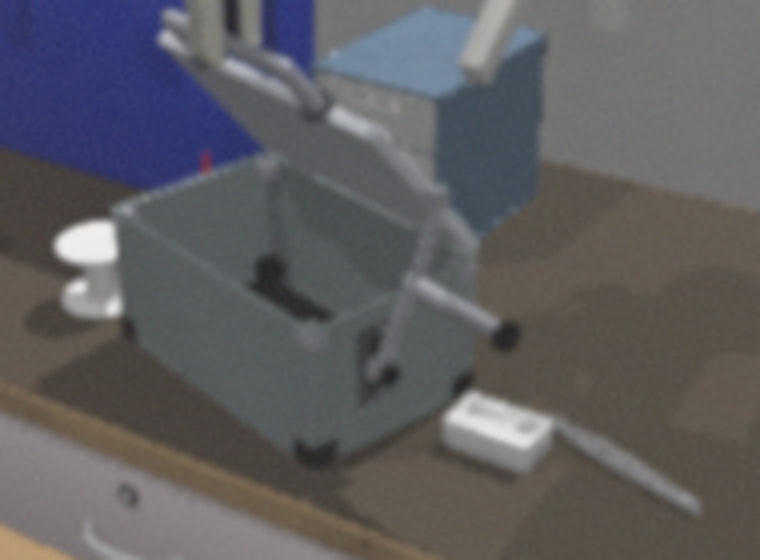

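```bash
python3 - <<'E'
from plant import *; from h import *
S=camera_params("scene"); H=np.array([.597,.047,.11])
def pl(u,v,off):
    u,v=u/4+250-.37,v/4+130-.37
    w=ray(S,u,v); e=np.array(S["eye"]); t=((-.110-off)-((e-H)@ey))/(w@ey); X=e+t*w-H
    return np.array(((X@ex*1000).round(1),(X[2]*1000).round(1)))
F=pl(374,370,.006);K=pl(415,281,.006);U=pl(438,202,.006); print(F,K,U)
print("knob",pl(507,334,.090))
a=lambda v:np.arctan2(v[1],v[0]); print(a(K-F),a(U-K),2.3+a(U-K)-a(K-F))
E
```

```text
[-97.2 -45.4] [-63.3   5.5] [-45.  54.]
knob [-69.4   8.6]
0.9832472379554656 1.209993597907885 2.526746359952419
```

Request:
play_rows([
  [[-0.08,0,0.06,0],[-0.16,0,0.125,0],[-0.24,0,0.19,0],[-0.32,0,0.25,0],[-0.32,0,0.25,0]],
])

```text
t: 7.55
tool_pos: [0.4846, 0.082, 0.2476]
orientation: [3.106, -0.451, -0.016]
force: [-0.5, -1.5, -3.9]
opening: 0.0116
```

```bash
python3 arc.py .90
```

```text
t 7.55 th~ 0.8833 pos [0.4846 0.082  0.2476] boxx 0.0638 boxy -0.0003 open 0.0116 tilt [-0.0104 -0.0015]
F box x,y,z -0.06 -1.61 -3.86 M [-0.29  0.11 -0.03]
0.9 [ 0.43 -0.03 -0.19] tang F -2.45
```

Request:
play_rows([
  [[-0.06,0,0.07,0],[-0.12,0,0.14,0],[-0.12,0,0.14,0]],
])

```text
t: 7.85
tool_pos: [0.4838, 0.0823, 0.2468]
orientation: [3.106, -0.451, -0.014]
force: [-2.2, -1.5, 1.3]
opening: 0.0113
```

```bash
python3 arc.py .90
```

```text
t 7.85 th~ 0.8758 pos [0.4838 0.0823 0.2468] boxx 0.0629 boxy -0.0003 open 0.0113 tilt [-0.0093 -0.0016]
F box x,y,z -1.65 -2.07 1.29 M [-0.27  0.32  0.02]
0.9 [ 0.52 -0.03 -0.28] tang F -0.49
```

Request:
play_rows([
  [[0,0,0,0],[0,0,0,0],[0,0,0,0],[0,0,0,0],[0,0,0,0]],
], jaw=2.6)

```text
t: 8.35
tool_pos: [0.4838, 0.0823, 0.2468]
orientation: [3.106, -0.451, -0.014]
force: [0.2, -0.4, -0.4]
opening: 0.0257
```

```bash
python3 arc.py .90
```

```text
t 8.35 th~ 0.8758 pos [0.4838 0.0823 0.2468] boxx 0.0629 boxy -0.0002 open 0.0257 tilt [-0.0093 -0.0015]
F box x,y,z 0.3 -0.28 -0.39 M [-0.13  0.08  0.01]
0.9 [ 0.52 -0.02 -0.28] tang F -0.01
```

Request:
play_rows([
  [[0,0,-1,0],[0,0,-2.5,0],[0,0,-4,0],[-1.5,0,-4.5,0],[-3,0,-4.5,0]],
])

```text
t: 8.85
tool_pos: [0.4563, 0.091, 0.2951]
orientation: [3.107, -0.452, -0.008]
force: [-0.6, -0.1, 0.4]
opening: 0.0258
```

```bash
python3 arc.py .90; python3 - <<'E'
from plant import *; from h import *
for n in ("scene","top","wrist"):
    P=camera_params(n);p,d=read_camera(n); cv2.imwrite(f"pics/{n}4.png",p); np.save(f"pics/{n}4d.npy",d); np.save(f"pics/{n}4P.npy",P,allow_pickle=True)
    if n=="scene": cv2.imwrite("pics/s4.png",cv2.resize(p[110:270,250:440],None,fx=4,fy=3.75,interpolation=cv2.INTER_CUBIC))
    if n=="top": cv2.imwrite("pics/t4.png",cv2.resize(p[135:265,200:440],None,fx=3.3,fy=3.3,interpolation=cv2.INTER_CUBIC))
E
```

```text
t 8.85 th~ 1.5708 pos [0.4563 0.091  0.2951] boxx 0.034 boxy 0.0002 open 0.0258 tilt [-0.0054 -0.0012]
F box x,y,z -0.54 -0.31 0.41 M [-0.05  0.1   0.01]
0.9 [3.43 0.02 4.54] tang F -0.17
```

View pics/s4.png

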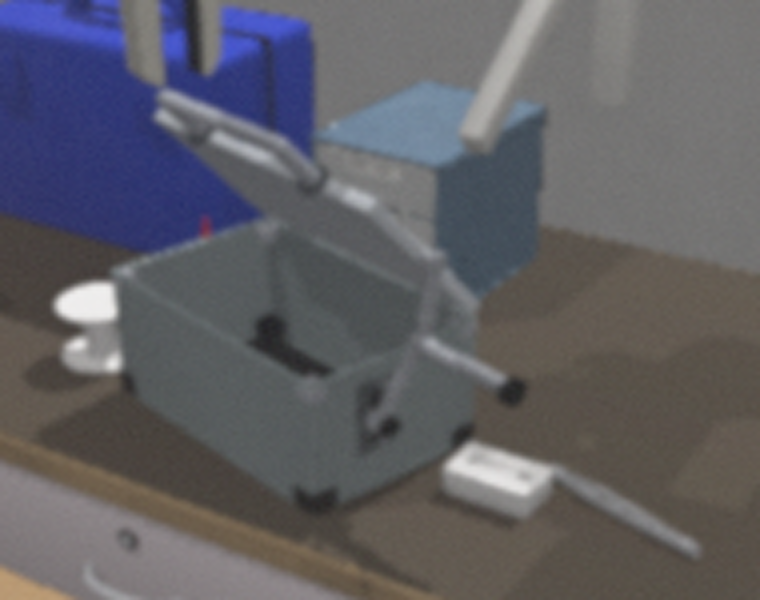

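View pics/t4.png

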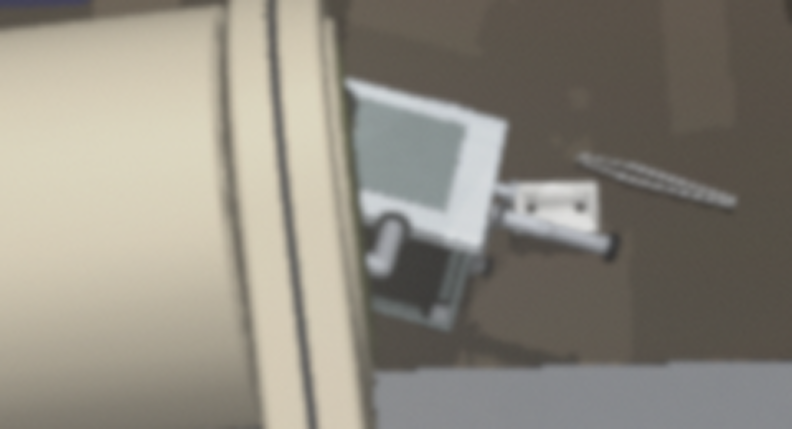

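View pics/wrist4.png

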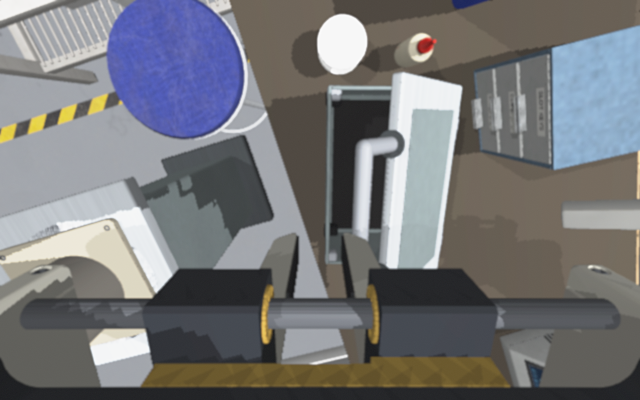

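```bash
python3 - <<'E'
from plant import *; from h import *
S=camera_params("scene");T=camera_params("top"); H=np.array([.597,.047,.11])
ds=np.load("pics/scene4d.npy");dt=np.load("pics/top4d.npy")
fs=lambda u,v:(u/4+250-.37,v/3.75+110-.37); ft=lambda u,v:(u/3.3+200-.35,v/3.3+135-.35)
def tri(a,b):
    w1,w2=ray(S,*fs(*a)),ray(T,*ft(*b)); A=np.stack([w1,-w2],1); e1,e2=np.array(S["eye"]),np.array(T["eye"])
    t=np.linalg.lstsq(A,e2-e1,rcond=None)[0]; p,q=e1+t[0]*w1,e2+t[1]*w2
    X=(p+q)/2; r=X-H; print(X.round(4),"gap",np.linalg.norm(p-q).round(4),"rel hinge x,y,z",(r@ex).round(4),(r@ey).round(4),r[2].round(4))
tri((512,391),(612,244)); tri((388,427),(484,266)); tri((430,345),(503,214))
for u,v in ((560,229),(540,224),(580,235),(555,228)):
    a=ft(u,v); z=dt[int(round(a[1])),int(round(a[0]))]; X=bydepth(T,*a,z); r=X-H; print(X.round(4),(r@ex).round(4),(r@ey).round(4))
for u,v in ((470,370),(480,374),(460,364),(512,391)):
    a=fs(u,v); z=ds[int(round(a[1])),int(round(a[0]))]; X=bydepth(S,*a,z); r=X-H; print("s",X.round(4),(r@ex).round(4),(r@ey).round(4))
E
```

```text
[ 0.4834 -0.1241  0.111 ] gap 0.0017 rel hinge x,y,z -0.0599 -0.1964 0.001
[ 0.4739 -0.0441  0.0614] gap 0.001 rel hinge x,y,z -0.0919 -0.1224 -0.0486
[ 0.506  -0.0544  0.1116] gap 0.0015 rel hinge x,y,z -0.0582 -0.1232 0.0016
[ 0.4945 -0.0907  0.1133] -0.0588 -0.1613
[ 0.4979 -0.0773  0.117 ] -0.0594 -0.1474
[ 0.4902 -0.1037  0.1132] -0.0592 -0.175
[ 0.495  -0.0871  0.1165] -0.0594 -0.1576
s [ 0.4882 -0.0927  0.1137] -0.0643 -0.165
s [ 0.4847 -0.1012  0.1153] -0.0652 -0.1742
s [ 0.4898 -0.085   0.115 ] -0.065 -0.1572
s [ 0.4768 -0.1264  0.1151] -0.0656 -0.2005
```

```bash
python3 g.py .4906 -.1007 .29
```

```text
t 9.0 pos [0.4558 0.0911 0.2937] yaw -0.2878 tilt [-0.0066 -0.0013] F [ 1.17 -0.29  0.43] open 0.0262
shift cm [ 8.78 17.41  0.38] turn 0.002
```

Request:
play_rows([
  [[0,4,0,0],[1.5,8,0.1,0],[3.5,12,0.2,0],[6,15.5,0.3,0],[8.7,17.4,0.3,0]],
], jaw=4.0)

```text
t: 9.5
tool_pos: [0.4903, -0.1037, 0.2915]
orientation: [3.106, -0.453, -0.008]
force: [0.5, 0.7, -0.2]
opening: 0.0402
```

Request:
play_rows([
  [[0.1,0,3,0],[0.1,0,6,0],[0.1,0,9,0],[0.1,0,10,0],[0.1,0,10,0]],
])

```text
t: 10.0
tool_pos: [0.4899, -0.1042, 0.1902]
orientation: [3.106, -0.454, -0.013]
force: [0.4, -0.0, 0.0]
opening: 0.04
```

```bash
python3 g.py .4906 -.1007 .106;  python3 - <<'E'
from plant import *; from h import *
for n in ("scene","top","wrist"):
    P=camera_params(n);p,d=read_camera(n); cv2.imwrite(f"pics/{n}5.png",p); np.save(f"pics/{n}5d.npy",d)
    if n=="scene": cv2.imwrite("pics/s5.png",cv2.resize(p[110:270,250:440],None,fx=4,fy=3.75,interpolation=cv2.INTER_CUBIC))
    if n=="wrist": print(proj(P,[.4906,-.1007,.111]))
E
```

```text
t 10.0 pos [ 0.4899 -0.1042  0.1902] yaw -0.29 tilt [-0.0086 -0.0015] F [ 0.41 -0.02  0.01] open 0.04
shift cm [ 0.03 -0.39  8.41] turn -0.0
(np.float64(318.6822821773109), np.float64(204.8060384149272))
```

View pics/s5.png

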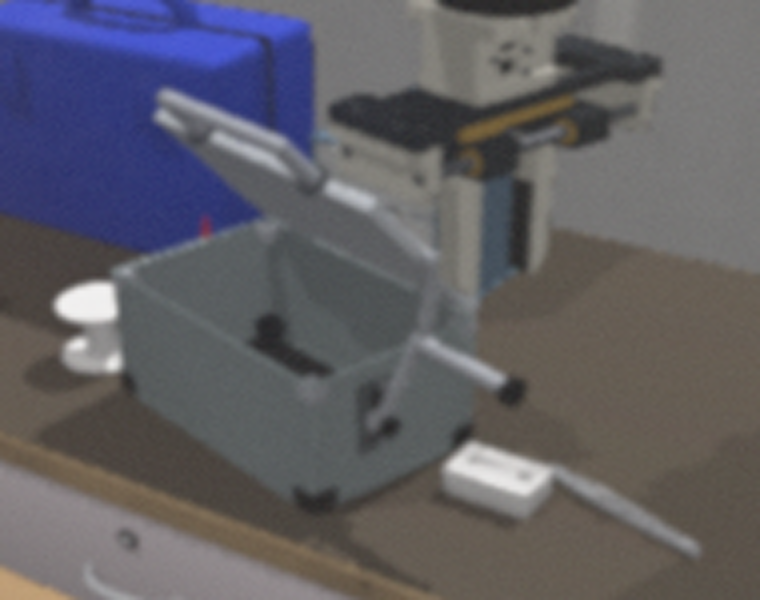

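View pics/wrist5.png

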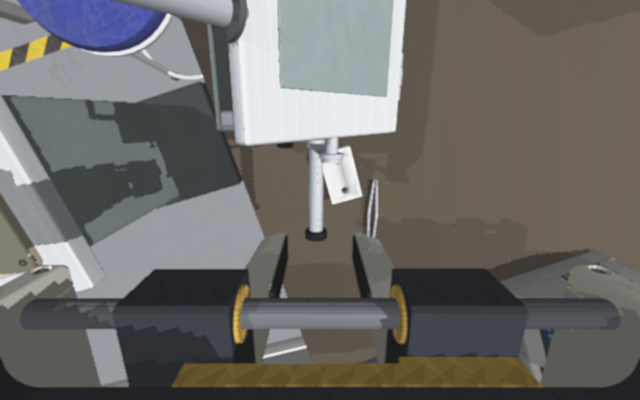

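Request:
play_rows([
  [[-0.1,-0.3,2,0],[-0.1,-0.35,4.5,0],[-0.1,-0.35,6.5,0],[-0.1,-0.35,8.0,0],[-0.1,-0.35,8.4,0]],
])

```text
t: 10.65
tool_pos: [0.4915, -0.1011, 0.109]
orientation: [3.105, -0.453, -0.005]
force: [0.4, 0.8, 1.1]
opening: 0.0396
```

```bash
python3 g.py .489 -.1002 .106;  python3 - <<'E'
from plant import *; from h import *
P=camera_params("wrist");p,d=read_camera("wrist"); cv2.imwrite(f"pics/wrist6.png",p); s=read_state()
print(proj(P,s["tool_pos"]))
E
```

```text
t 10.65 pos [ 0.4915 -0.1011  0.109 ] yaw -0.2896 tilt [-0.0035 -0.0031] F [0.36 0.83 1.15] open 0.0396
shift cm [-0.26 -0.01  0.3 ] turn 0.0
(np.float64(321.2043169238681), np.float64(252.7187134797972))
```

View pics/wrist6.png

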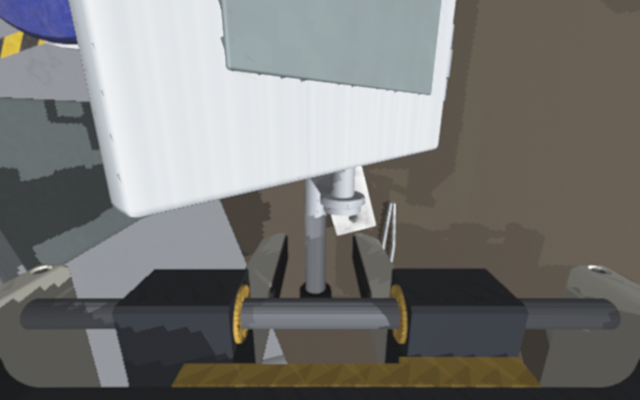

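Request:
play_rows([
  [[-0.15,0,0.15,0],[-0.29,0,0.3,0],[-0.29,0,0.3,0]],
])

```text
t: 11.0
tool_pos: [0.4891, -0.1004, 0.1069]
orientation: [3.105, -0.453, -0.003]
force: [-0.1, 0.7, 0.6]
opening: 0.0406
```

Request:
play_rows([
  [[0,0,0,0],[0,0,0,0],[0,0,0,0],[0,0,0,0],[0,0,0,0]],
], jaw=0.8, squeeze=12)

```text
t: 11.5
tool_pos: [0.489, -0.1004, 0.1069]
orientation: [3.105, -0.453, -0.003]
force: [-1.0, -0.1, 0.1]
opening: 0.0108
```

```bash
python3 g.py .489 -.1002 .106; python3 arc.py; python3 - <<'E'
from plant import *; from h import *
n="scene";p,d=read_camera(n); cv2.imwrite("pics/s6.png",cv2.resize(p[110:270,250:440],None,fx=4,fy=3.75,interpolation=cv2.INTER_CUBIC))
E
```

```text
t 11.5 pos [ 0.489  -0.1004  0.1069] yaw -0.2896 tilt [-0.0026 -0.0034] F [-1.01 -0.06  0.11] open 0.0108
shift cm [-0.01 -0.02  0.09] turn 0.0
t 11.5 th~ -0.0088 pos [ 0.489  -0.1004  0.1069] boxx 0.1201 boxy -0.1738 open 0.0108 tilt [-0.0026 -0.0034]
F box x,y,z -0.96 -0.34 0.11 M [0.01 0.24 0.01]
```

View pics/s6.png

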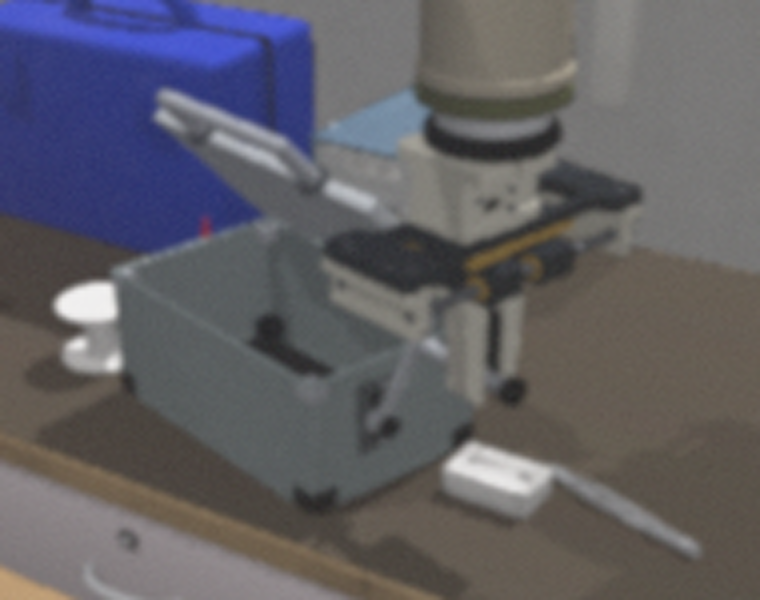

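```bash
cat > pin.py <<'E'
import sys
from plant import *; from h import *
P0=np.array([.489,-.1004,.1069]); f1=.554; r=.058
s=read_state(); Rm=R.from_rotvec(s["orientation"]); p=s["tool_pos"]-P0
a=np.array([r*np.sin(f1)+p@ex, r*np.cos(f1)+p[2]]); ph=np.arctan2(a[0],a[1])
F=s["force"]; fx,fz=F@ex,F[2]
print("t",round(s["t"],2),"phi",ph.round(4),"rad",np.linalg.norm(a).round(4),"boxy",(p@ey).round(4),"open",round(s["opening"],4))
print("F x,y,z",fx.round(2),(F@ey).round(2),fz.round(2)," radial(out)",(fx*np.sin(ph)+fz*np.cos(ph)).round(2)," fwd tang",(-fx*np.cos(ph)+fz*np.sin(ph)).round(2))
for f in map(float,sys.argv[1:]):
    X=P0+ex*r*(np.sin(f)-np.sin(f1))+np.array([0,0,r*(np.cos(f)-np.cos(f1))])
    print(f,(Rm.inv().apply(X-s["tool_pos"])*100).round(2))
E
python3 pin.py .53 .51 .49 .47
```

```text
t 11.55 phi 0.5541 rad 0.058 boxy -0.0 open 0.0115
F x,y,z -0.51 -1.02 0.59  radial(out) 0.23  fwd tang 0.74
0.53 [-0.12 -0.   -0.07]
0.51 [-0.22 -0.   -0.13]
0.49 [-0.32 -0.   -0.19]
0.47 [-0.43 -0.   -0.24]
```

Request:
play_rows([
  [[-0.12,0,-0.07,0],[-0.22,0,-0.13,0],[-0.32,0,-0.19,0],[-0.32,0,-0.19,0]],
])

```text
t: 11.95
tool_pos: [0.4861, -0.0996, 0.109]
orientation: [3.105, -0.453, -0.002]
force: [2.7, -1.9, -1.7]
opening: 0.0113
```

```bash
python3 pin.py .47 .45 .43 .41 .39
```

```text
t 11.95 phi 0.4908 rad 0.0583 boxy -0.0 open 0.0113
F x,y,z 3.16 -1.07 -1.68  radial(out) 0.0  fwd tang -3.58
0.47 [-0.12 -0.   -0.03]
0.45 [-0.23 -0.   -0.08]
0.43 [-0.33 -0.   -0.13]
0.41 [-0.44 -0.   -0.18]
0.39 [-0.54 -0.   -0.22]
```

Request:
play_rows([
  [[-0.12,0,-0.04,0],[-0.23,0,-0.09,0],[-0.33,0,-0.14,0],[-0.44,0,-0.18,0],[-0.44,0,-0.18,0]],
])

```text
t: 12.45
tool_pos: [0.4822, -0.0984, 0.1113]
orientation: [3.105, -0.453, -0.001]
force: [2.7, -1.0, 1.9]
opening: 0.0111
```

```bash
python3 pin.py .38 .35 .32 .29 .26
```

```text
t 12.45 phi 0.4111 rad 0.0587 boxy -0.0 open 0.0111
F x,y,z 2.87 -0.16 1.94  radial(out) 2.93  fwd tang -1.85
0.38 [-0.19 -0.   -0.01]
0.35 [-0.35 -0.   -0.07]
0.32 [-0.52 -0.   -0.13]
0.29 [-0.69 -0.   -0.18]
0.26 [-0.85 -0.   -0.23]
```

Request:
play_rows([
  [[-0.17,0,-0.06,0],[-0.34,0,-0.12,0],[-0.5,0,-0.18,0],[-0.67,0,-0.23,0],[-0.83,0,-0.28,0]],
])

```text
t: 12.95
tool_pos: [0.4743, -0.096, 0.1145]
orientation: [3.105, -0.453, 0.0]
force: [2.4, -0.7, 4.0]
opening: 0.0115
```

```bash
python3 pin.py .23 .20 .17 .14 .11
```

```text
t 12.95 phi 0.2606 rad 0.0589 boxy -0.0 open 0.0115
F x,y,z 2.48 -0.02 4.04  radial(out) 4.54  fwd tang -1.36
0.23 [-0.2  -0.    0.04]
0.2 [-0.37 -0.    0.01]
0.17 [-0.54 -0.   -0.03]
0.14 [-0.71 -0.   -0.05]
0.11 [-0.88 -0.   -0.07]
```

Request:
play_rows([
  [[-0.17,0,-0.09,0],[-0.34,0,-0.13,0],[-0.5,0,-0.17,0],[-0.67,0,-0.19,0],[-0.84,0,-0.21,0]],
])

```text
t: 13.45
tool_pos: [0.4657, -0.0934, 0.1163]
orientation: [3.105, -0.453, -0.001]
force: [2.2, 0.9, 1.0]
opening: 0.0114
```

```bash
python3 pin.py .08 .04 0 -.04 -.08
```

```text
t 13.45 phi 0.1055 rad 0.059 boxy 0.0001 open 0.0114
F x,y,z 1.89 1.5 1.05  radial(out) 1.24  fwd tang -1.77
0.08 [-0.16  0.01  0.09]
0.04 [-0.39  0.01  0.07]
0.0 [-0.62  0.01  0.07]
-0.04 [-0.85  0.01  0.07]
-0.08 [-1.08  0.01  0.09]
```

Request:
play_rows([
  [[-0.16,0,-0.02,0],[-0.38,0,-0.04,0],[-0.6,0,-0.05,0],[-0.83,0,-0.04,0],[-1.06,0,-0.02,0]],
])

```text
t: 13.95
tool_pos: [0.4551, -0.0901, 0.1162]
orientation: [3.105, -0.453, -0.003]
force: [0.2, 0.6, 0.3]
opening: 0.0115
```

```bash
python3 pin.py -.12 -.15 -.19 -.23 -.27;python3 - <<'E'
from plant import *; from h import *
n="scene";p,d=read_camera(n); cv2.imwrite("pics/s7.png",cv2.resize(p[110:270,250:440],None,fx=4,fy=3.75,interpolation=cv2.INTER_CUBIC))
E
```

```text
t 13.95 phi -0.0842 rad 0.0588 boxy 0.0002 open 0.0115
F x,y,z -0.03 0.67 0.32  radial(out) 0.32  fwd tang 0.01
-0.12 [-0.2   0.01  0.1 ]
-0.15 [-0.37  0.01  0.12]
-0.19 [-0.6   0.01  0.16]
-0.23 [-0.83  0.01  0.21]
-0.27 [-1.05  0.01  0.27]
```

View pics/s7.png

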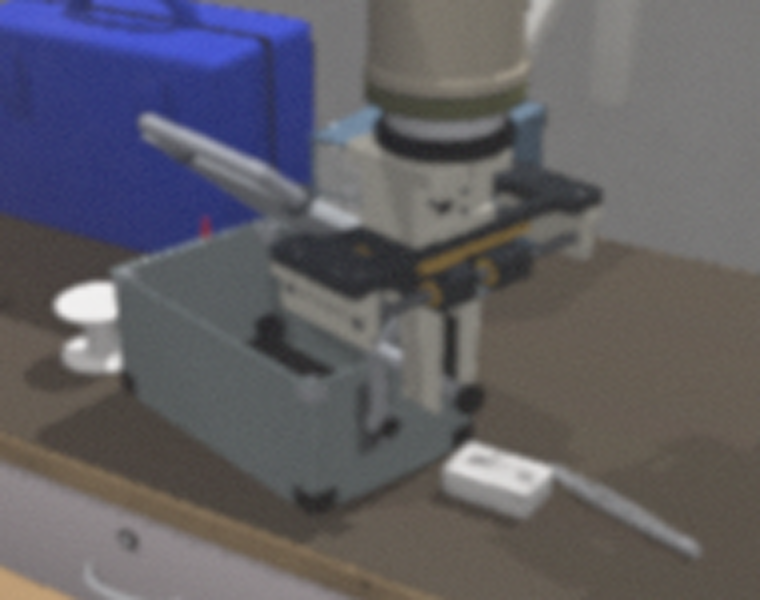

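Request:
play_rows([
  [[-0.2,0,0.02,0],[-0.38,0,0.04,0],[-0.61,0,0.08,0],[-0.84,0,0.13,0],[-1.07,0,0.2,0]],
])

```text
t: 14.5
tool_pos: [0.4441, -0.0869, 0.1139]
orientation: [3.105, -0.453, -0.004]
force: [-0.5, 1.6, -0.5]
opening: 0.0116
```

```bash
python3 pin.py -.31 -.35 -.39 -.43 -.47
```

```text
t 14.5 phi -0.2837 rad 0.0587 boxy 0.0001 open 0.0116
F x,y,z -0.94 1.43 -0.47  radial(out) -0.19  fwd tang 1.03
-0.31 [-0.13  0.01  0.11]
-0.35 [-0.35  0.01  0.18]
-0.39 [-0.56  0.01  0.27]
-0.43 [-0.78  0.01  0.36]
-0.47 [-0.98  0.01  0.46]
```

Forces stay near zero; continuing at a slightly slower pace.

Request:
play_rows([
  [[-0.14,0,0.04,0],[-0.36,0,0.11,0],[-0.58,0,0.2,0],[-0.8,0,0.29,0],[-1.01,0,0.4,0]],
])

```text
t: 15.0
tool_pos: [0.4339, -0.0839, 0.1096]
orientation: [3.105, -0.453, -0.005]
force: [-2.2, 2.6, -1.3]
opening: 0.0116
```

```bash
python3 pin.py -.50 -.53 -.56 -.59 -.62
```

```text
t 15.0 phi -0.4783 rad 0.0586 boxy 0.0001 open 0.0116
F x,y,z -2.87 1.9 -1.3  radial(out) 0.17  fwd tang 3.14
-0.5 [-0.08  0.01  0.11]
-0.53 [-0.23  0.01  0.2 ]
-0.56 [-0.38  0.01  0.29]
-0.59 [-0.53  0.01  0.39]
-0.62 [-0.67  0.01  0.49]
```

Request:
play_rows([
  [[-0.11,0,0.06,0],[-0.26,0,0.15,0],[-0.41,0,0.24,0],[-0.56,0,0.34,0],[-0.7,0,0.44,0]],
])

```text
t: 15.5
tool_pos: [0.4268, -0.0818, 0.105]
orientation: [3.105, -0.453, -0.006]
force: [-3.5, 3.4, -2.9]
opening: 0.0117
```

```bash
python3 pin.py -.64 -.66 -.68 -.7 -.72;python3 - <<'E'
from plant import *; from h import *
n="scene";p,d=read_camera(n); cv2.imwrite("pics/s8.png",cv2.resize(p[110:270,250:440],None,fx=4,fy=3.75,interpolation=cv2.INTER_CUBIC))
E
```

```text
t 15.5 phi -0.6278 rad 0.0585 boxy 0.0 open 0.0117
F x,y,z -4.36 2.21 -2.85  radial(out) 0.25  fwd tang 5.2
-0.64 [-0.02  0.    0.09]
-0.66 [-0.12  0.    0.16]
-0.68 [-0.21  0.    0.23]
-0.7 [-0.3  0.   0.3]
-0.72 [-0.38  0.    0.38]
```

View pics/s8.png

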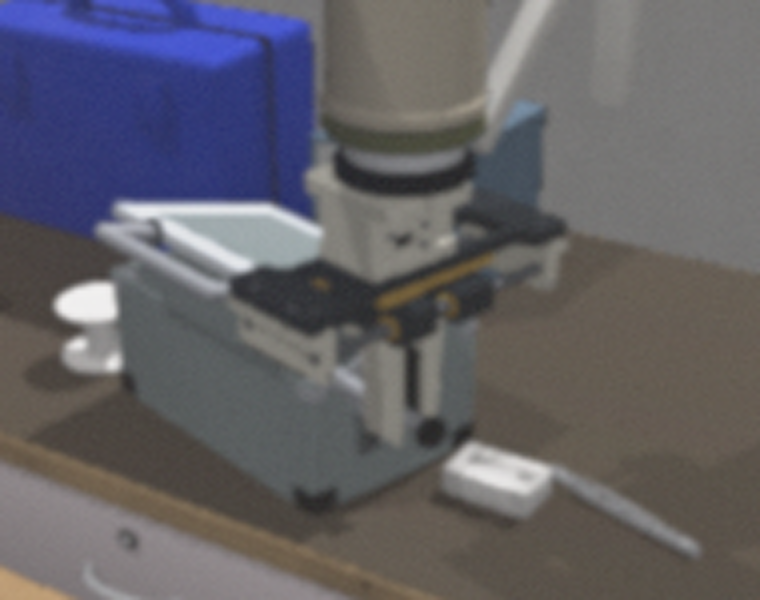

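Request:
play_rows([
  [[-0.06,0,0.05,0],[-0.15,0,0.12,0],[-0.24,0,0.19,0],[-0.33,0,0.26,0],[-0.41,0,0.34,0]],
])

```text
t: 16.05
tool_pos: [0.4219, -0.0804, 0.1009]
orientation: [3.106, -0.453, -0.009]
force: [-4.5, 3.5, -4.6]
opening: 0.0115
```

```bash
python3 pin.py -.74 -.76 -.78 -.8 -.82
```

```text
t 16.05 phi -0.7398 rad 0.0586 boxy 0.0 open 0.0115
F x,y,z -5.28 2.04 -4.63  radial(out) 0.14  fwd tang 7.02
-0.74 [0.04 0.   0.05]
-0.76 [-0.04  0.    0.13]
-0.78 [-0.13  0.    0.21]
-0.8 [-0.21  0.    0.29]
-0.82 [-0.29 -0.    0.37]
```

Request:
play_rows([
  [[-0.07,0,0.06,0],[-0.13,0,0.12,0],[-0.19,0,0.18,0],[-0.24,0,0.24,0],[-0.24,0,0.24,0]],
], squeeze=16)

```text
t: 16.55
tool_pos: [0.4191, -0.0796, 0.0983]
orientation: [3.106, -0.452, -0.011]
force: [-5.6, 2.2, -1.4]
opening: 0.0112
```

```bash
python3 pin.py -.82 -.84 -.86 -.88;python3 - <<'E'
from plant import *; from h import *
for n in ("scene","top"):
    p,d=read_camera(n); np.save(f"pics/{n}9d.npy",d); a=p[110:270,250:440] if n=="scene" else p[135:265,200:440]
    cv2.imwrite(f"pics/{n}9.png",cv2.resize(a,None,fx=3.3,fy=3.3,interpolation=cv2.INTER_CUBIC))
E
```

```text
t 16.55 phi -0.8068 rad 0.0588 boxy -0.0 open 0.0112
F x,y,z -6.03 0.52 -1.36  radial(out) 3.41  fwd tang 5.15
-0.82 [ 0.01 -0.    0.11]
-0.84 [-0.07 -0.    0.2 ]
-0.86 [-0.15 -0.    0.29]
-0.88 [-0.22 -0.01  0.38]
```

View pics/scene9.png

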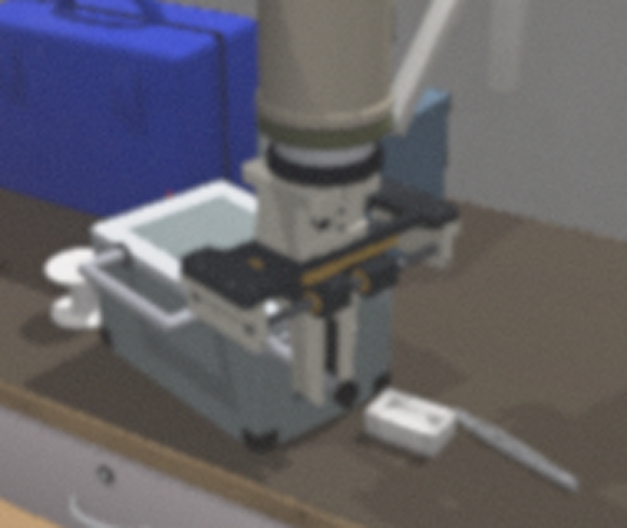

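Request:
play_rows([
  [[-0.04,0,0.03,0],[-0.08,0,0.07,0],[-0.08,0,0.07,0]],
])

```text
t: 16.95
tool_pos: [0.4189, -0.0795, 0.0981]
orientation: [3.105, -0.453, -0.009]
force: [-2.4, 2.4, 0.5]
opening: 0.0117
```

```bash
python3 pin.py -.84 -.86 -.88
```

```text
t 16.95 phi -0.8106 rad 0.0588 boxy -0.0 open 0.0117
F x,y,z -2.96 1.59 0.47  radial(out) 2.47  fwd tang 1.7
-0.84 [-0.05 -0.    0.18]
-0.86 [-0.13 -0.    0.27]
-0.88 [-0.2  -0.    0.36]
```

Request:
play_rows([
  [[-0.03,0,0.03,0],[-0.05,0,0.05,0],[-0.05,0,0.05,0]],
])

```text
t: 17.25
tool_pos: [0.4189, -0.0795, 0.098]
orientation: [3.105, -0.452, -0.007]
force: [-1.8, 1.4, 1.1]
opening: 0.0115
```

```bash
python3 pin.py -.84; python3 - <<'E'
from plant import *; from h import *
S=camera_params("scene"); p,d=read_camera("scene"); cv2.imwrite("pics/sceneA.png",p)
d0=np.load("pics/scene0d.npy"); b=cv2.imread("pics/scene0.png")
# lid left part & bar left: compare depth and image shift to start
for (u,v) in ((290,184),(300,178),(285,178),(283,200),(278,193)): print(u,v,d0[v,u],d[v,u])
r0=cv2.cvtColor(b[165:215,272:300],cv2.COLOR_BGR2GRAY).astype(np.float32); r1=cv2.cvtColor(p[165:215,272:300],cv2.COLOR_BGR2GRAY).astype(np.float32)
print(cv2.phaseCorrelate(r0,r1,cv2.createHanningWindow(r0.shape[::-1],cv2.CV_32F)))
E
```

```text
t 17.25 phi -0.8122 rad 0.0588 boxy -0.0 open 0.0115
F x,y,z -2.13 0.86 1.12  radial(out) 2.31  fwd tang 0.65
-0.84 [-0.05 -0.    0.17]
290 184 1.0194826 1.0173336
300 178 1.0466266 1.0458323
285 178 1.0507563 1.0477034
283 200 1.060172 1.0629289
278 193 0.9764792 0.97720385
((-0.025091564661716248, -0.03570229064470709), 0.8579441312154135)
```

Request:
play_rows([
  [[0,0,0,0],[0,0,0,0],[0,0,0,0],[0,0,0,0],[0,0,0,0]],
], jaw=3.5)

```text
t: 17.8
tool_pos: [0.4189, -0.0796, 0.098]
orientation: [3.105, -0.453, -0.007]
force: [0.2, -0.6, -0.4]
opening: 0.0349
```

Request:
play_rows([
  [[0,0,-1.5,0],[0,0,-4,0],[0,0,-7,0],[0,0,-10,0],[0,0,-12,0]],
])

```text
t: 18.3
tool_pos: [0.4202, -0.0794, 0.2204]
orientation: [3.105, -0.452, -0.003]
force: [0.9, -1.1, 0.3]
opening: 0.035
```

Request:
play_rows([
  [[0,3,-1,0],[0,6,-2,0],[0,7,-2,0],[0,7,-2,0],[0,7,-2,0]],
])

```text
t: 18.8
tool_pos: [0.4, -0.1459, 0.2399]
orientation: [3.106, -0.454, -0.005]
force: [-0.3, 0.1, 0.1]
opening: 0.0347
```

```bash
python3 - <<'E'
from plant import *; from h import *
out=[]
for n,sl in (("scene",np.s_[140:270,250:440]),("top",np.s_[135:265,200:440])):
    p,d=read_camera(n); b=cv2.imread(f"pics/{n}0.png")
    out.append(cv2.resize(np.vstack([p[sl],b[sl]]),(400,550)))
    if n=="scene":
        g=lambda m:cv2.cvtColor(m[165:215,272:300],cv2.COLOR_BGR2GRAY).astype(np.float32)
        print(cv2.phaseCorrelate(g(b),g(p),cv2.createHanningWindow((28,50),cv2.CV_32F)))
cv2.imwrite("pics/fin.png",np.hstack(out)); s=read_state(); print(s["t"],s["tool_pos"],s["force"].round(2))
E
```

```text
((-0.13931206766057258, -0.01050222932295597), 0.8647429358164469)
18.9 [ 0.40014573 -0.14547076  0.23989736] [-0.97 -0.89 -0.52]
```

View pics/fin.png

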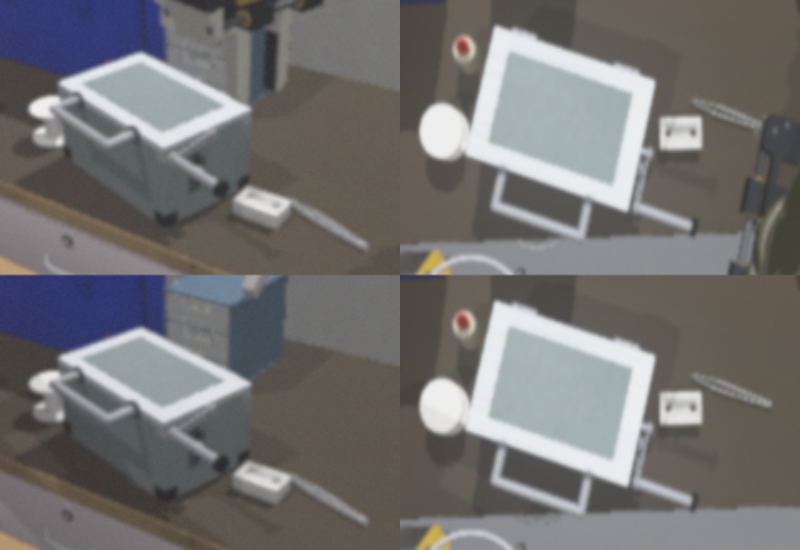

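The final picture (now above, start below) shows the lid shut, the pin and knob in their starting place, and the block, tweezers, reel and bottle where they began. The arm is clear of everything, so I am handing in.

```bash
python3 -c "
from plant import *
print(close_job())"
```

```text
the job is handed in; nothing more can be done
None
```

The stay works: it locked, held the lid up on its own, then folded, and the lid is shut again. I handed the job in at about 18.9 s.

- **Raising and locking:** I raised the lid by its bar in small steps near the end. At about 0.9 rad the pull rose to about 5 N and a picture showed the knee behind straight. I lowered the lid about 0.03 rad until the stay carried it and let go. It stayed up while I moved to the pin.
- **Folding and shutting:** I gripped the knee pin, pulled it forward past straight and guided it round its arc. The pin carried at most about 7 N on the way down. I opened the fingers once the lid was seated.
- **Last checks:** The scene picture of the lid and bar matches the start to about 0.1 pixel. The other things on the bench look unmoved. The arm is clear, with only sensor noise on the force.
- **What disagreed or was not checked:**
  - The bar's path differed from my assumed circle by a few mm, which gave side loads of up to about 10 N along the lid. I corrected these as they appeared.
  - I did not measure the foot's slip in its slot directly. The pull at the end stayed well under 17 N, and the pin came back to its starting place in the pictures.

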